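# Pyramid of scaffold tube offcuts

## Task

In the stacking rack, push the yellow chock home until the three tubes of the bottom row are packed tight with no gaps, firmly but without ramming it. Then roll the two plain tubes lying on the plates either side over the edge, pushing and never lifting them, so that one settles in each of the row's two gaps, and last fetch the orange-capped tube that stands on end in its trough and lay it gently in the gap between those two, so that the pyramid of three, two and one stands by itself, lined up with the row. Leave the other things on the bench alone.

Things in the scene. Friction and masses are not known exactly. Their poses are not given: they have to be found in the camera images.
- rack: Fixed stacking rack: dark steel plate 210 x 510 mm, 12 mm thick, carrying pine board, bay and yellow chock. x runs along the tubes' axes, y is from the pine board across the bay to the chock, z up. Origin on the bench, mid-length, at the pine board's end face, where the bay starts. Packed row: axes at y = 24, 72, 120 mm, 36 mm above the bench; tops 60 mm above the bench.
- board_edge (a point): Middle of the lip of the steel drop plate on the pine board: y = 20 mm in the rack's frame (it overhangs the bay and the first tube by 20 mm), 64 mm above the bench. The plate is flat and level, y = -125 to 20 mm, 180 mm wide in x; tube_1 lies on it and falls into the near gap when its axis passes the lip; roll it slowly.
- gap_near (a point): Where the axis of a tube seated in the gap nearer the board must be: y = 48 mm in the rack's frame, 77.6 mm above the bench.
- gap_far (a point): The same for the gap nearer the chock: y = 96 mm, 77.6 mm above the bench.
- gap_top (a point): The same for the capped tube, over the second course: y = 72 mm, 119 mm above the bench.
- chock (a joint): Travel in m of the yellow sliding chock toward the pine board (-y of the rack); 0 = fully back, it starts at 0 to 0.02, and with all three tubes in contact it cannot go past about 0.045. Stiff: it takes 9 N to slide, and it stays where it is left. It carries tube_2 along.
- chock_back (a point): Centre of the chock's back face, the one to push on (toward -y of the rack), 37 mm above the bench. The chock is a yellow block 150 mm along x, 130 mm along y, face toward the row; on it a flat steel drop plate, top 64 mm above the bench, whose lip overhangs the row by 20 mm, 150 mm ahead (-y) of this point; tube_2 lies on it.
- base_a: Bottom row, next to the board: loose steel tube offcut, plain silver grey with black hollow ends, 48 mm diameter, 150 mm long, about 0.5 kg; origin at its centre, x along its axis (it rolls, so its y and z axes point anywhere).
- base_b: Bottom row, middle: loose steel tube offcut, plain silver grey with black hollow ends, 48 mm diameter, 150 mm long, about 0.5 kg; origin at its centre, x along its axis (it rolls, so its y and z axes point anywhere).
- base_c: Bottom row, next to the chock: loose steel tube offcut, plain silver grey with black hollow ends, 48 mm diameter, 150 mm long, about 0.5 kg; origin at its centre, x along its axis (it rolls, so its y and z axes point anywhere).
- tube_1: On the pine board's steel plate, axis 88 mm above the bench: loose steel tube offcut, plain silver grey with black hollow ends, 48 mm diameter, 150 mm long, about 0.5 kg; origin at its centre, x along its axis (it rolls, so its y and z axes point anywhere).
- tube_2: On top of the yellow chock, axis 88 mm above the bench: loose steel tube offcut, plain silver grey with black hollow ends, 48 mm diameter, 150 mm long, about 0.5 kg; origin at its centre, x along its axis (it rolls, so its y and z axes point anywhere).
- capped: The tube with bright orange plastic caps on both ends, same size and mass as the others (48 x 150 mm, 0.5 kg); origin at its centre, x along its axis. It starts standing on end on the wooden trough, its centre 95 mm and top 170 mm above the bench.
- trough: Fixed wooden trough, 235 x 85 mm, floor 20 mm above the bench. Origin on the bench under the standing capped tube; x points along the trough. An 8 mm heel strip lies just behind the tube (x = -29 mm); two rails 10 mm high, 56 mm apart, run x = 38 to 198 mm: the tube can be tipped over toward +x and then lies between them, centre about x = 98 mm, axis 44 mm above the bench.
- drift: Bystander: tapered steel drift, 180 mm long, 20 mm thick, lying along its x; origin under its middle.
- thumb_nut: Bystander: silver thumb nut ring, 64 mm across, 16 mm high; origin under its centre.
- end_cap: Bystander: orange plastic end cap, 58 mm across, 36 mm high; origin under its centre.
- coupler: Bystander: grey double coupler, about 80 x 80 x 132 mm, standing; origin under its centre.
- level: Bystander: yellow spirit level, 22 x 200 x 50 mm, along its y; origin under its centre.
Mind the look-alikes: they are no part of the job. What is shaped like the base_a but pink or red is not meant.

How it is judged:
By the outcome, as a careful person would: the job done as asked, in the order asked, and still so for the second after the job is handed in, with the robot touching nothing.
It also fails if it takes over 72 s, if anything falls off the work surface, if the arm or the gripper's body presses on something with over 40 N, if the wrist force passes 120 N, or if a joint passes its speed limit or range.

## Robot

A 6-joint arm with a two-finger parallel gripper is mounted at the origin on the work surface. World frame = base frame: x ahead of the robot, y to its left, z up, the work surface at z = 0. Lengths are in m, angles in degrees, forces in N, time in s.
With the tool pointing down it reaches from about 0.425 to 1.125 m from the base axis. Payload 14.9 kg.
Tool frame: the origin (TCP) lies on the mounting face of the last link; the fingertips stand 191 mm ahead of it and the grasp point (between the pads) lies 172 mm ahead of it; z points along the fingers, y is the line along which they close (so a half turn about z gives the same grasp; the last joint's range is limited). The gripper opens to 91 mm and grips with 3 to 60 N. Pads are 32 mm wide; open, the fingers measure 118 mm over their backs; the gripper's body (76 mm by 178 mm) begins 60 mm behind the grasp point.
Start: joints at [73.608, 21.709, 99.362, -0, 58.929, -1.908], TCP at [0.175, 0.678, 0.405] pointing down, gripper open.
Joint ranges: [-158.91, 158.91], [-42.39, 125.64], [0.06, 152.35], [-60.88, 240.88], [17.5, 164.5], [-176.32, 176.32]. Speed limits (degrees/s): [108.29, 108.29, 136.94, 180, 180, 180].

## Interface

Orientations are given as a 3x3 rotation matrix whose columns are the frame's x, y, z axes.
In Python, from bench import readout, viewer, close_job gives the robot as it stands.
- The arm moves only by the tool move_arm, never from a script. Its argument "increments" is a list of rows, each an object with "translation": the shift along the world's x, y, z normalised to -1 to 1, where 1 is 10 cm, a list of three; "turn": the turn, a rotation vector about the world's x, y, z normalised to -1 to 1, where 1 is 0.5 rad, a list of three; "gripper": the finger opening in mm, from 0 to 91.2. A call has 1 to 20 rows; each row is the pose to reach, as a shift and turn from the pose commanded when the call began; what a row does not reach only later rows make up. A row lasts 1/8 s, in which the tool goes at most 62.5 mm and 10.7 degrees, less where a joint would pass 70% of its speed; a pose out of reach is approached as far as the arm can. A call with a number of a shift or a turn outside -1 to 1 is refused whole. A call with a gripper value outside its range is refused whole. The fingers move at their own pace and stop on an object; "grip_force" is the grip in N (left out, the last holds). Time passes only in rows, so rows that repeat a pose let the fingers close. It gives the time, the measured TCP pose, the force, the opening and the grip force at its end, in the units of the state.
- readout.get_state(): the state, without advancing time (a new reading comes with each control period).
- viewer.capture(name): name is "scene" or "top" or "wrist"; returns the picture (480x640x3 uint8, red, green, blue); there is no depth.
- viewer.calibration(name): a dict with "vertical_fov" (degrees; the focal length in pixels is half the picture's height over the tangent of half this angle, whatever the lens; pixels are square), "cx", "cy" (the principal point, pixels), "R" (3x3) and "t" (3): a world point X has camera coordinates R X + t; the wrist camera has in their place "tool_from_camera" (4x4, takes a point from camera to tool coordinates, whose origin is the TCP and whose axes are the flange's). Camera axes: x right, y down, z forward; pixel columns grow to the right and rows downward; lengths in m; the calibration is good to about 2 mm. The wrist camera is an equidistant fisheye: a pixel r from the principal point sees the ray r / f radians off the axis. A picture is of the moment at which its call begins: read the wrist's pose just before it. calibration takes no time and is no camera call.
- close_job(): hands the job in; it is judged then, once.
The state is a dict: "clock": time; "qpos": joint angles; "qd": joint speeds; "tau": joint torques, N m; "tool_pos": TCP position; "tcp_rot": TCP orientation; "force": force on the tool from outside, world axes, zero at the start; "wrist_torque": the same for the moment, N m; "grip_width": finger opening in m; "finger_force": force on a finger pad.
Only numpy, scipy, OpenCV 4.12 (cv2) and the standard library are available. Lean on these libraries where they do the work, as an engineer would, in place of code of your own. Each camera call takes 0.05 s, during which the arm holds its last target. There are 200 camera calls.

## Working session

There is one attempt and no reset: what is moved stays moved. The work goes in short steps, Python scripts to look and compute and a tool call to move; the robot and the scene stay as the last step left them, time stands still between calls to the robot, and variables do not carry over. Pictures are saved under pics/ and viewed, at most 10 in all, crops included, and the job is handed in when it is done.

Besides the shell and the picture viewer there is one more tool, called after "Request:" as name(argument=value, ...) on one line, values as JSON. move_arm: Moves the arm, as the interface text tells. Scaled input: -1 to 1 covers 10 cm each way for a shift and 0.5 rad each way for a turn. Its arguments: {"type":"object","properties":{"increments":{"type":"array"},"grip_force":{"type":"number"}},"required":["increments"]}

```bash
mkdir -p pics; python3 - <<'E'
from bench import readout, viewer
import cv2,numpy as np
for n in ("scene","top"):
    im=viewer.capture(n); cv2.imwrite(f"pics/{n}0.png",im[:,:,::-1]); print(n,viewer.calibration(n))
print(viewer.calibration("wrist")); s=readout.get_state(); print(s)
E
```

```text
scene {'vertical_fov': 44.873710864446444, 'cx': 325.09341378174844, 'cy': 241.96757510636147, 'R': array([[ 0.42200707,  0.9065844 ,  0.00384218],
       [ 0.75110913, -0.34725514, -0.56147034],
       [-0.50768603,  0.23983035, -0.82748794]]), 't': array([-0.16665397, -0.34201781,  1.75808763])}
top {'vertical_fov': 54.5639229902031, 'cx': 321.0858930291668, 'cy': 233.75130087005803, 'R': array([[ 0.01019674, -0.9999136 , -0.0082959 ],
       [-0.99886802, -0.00979989, -0.04654727],
       [ 0.04646194,  0.00876114, -0.99888164]]), 't': array([-0.04275502,  0.5076103 ,  1.17137119])}
{'vertical_fov': 65.70646984690485, 'cx': 324.92787642843746, 'cy': 239.01328225079698, 'tool_from_camera': array([[-4.58238063e-04, -9.57642039e-01, -2.87960961e-01,
         8.18107990e-02],
       [ 9.99999739e-01, -2.77994014e-04, -6.66823686e-04,
         1.79746103e-03],
       [ 5.58526971e-04, -2.87961192e-01,  9.57641916e-01,
         1.98989730e-02],
       [ 0.00000000e+00,  0.00000000e+00,  0.00000000e+00,
         1.00000000e+00]])}
{'clock': 0.1, 'qpos': array([ 7.36084297e+01,  2.17354371e+01,  9.93895213e+01,  1.80441061e-03,
        5.89294875e+01, -1.90781547e+00]), 'qd': array([-0.01803555, -0.1709327 , -0.0628732 , -0.03316581, -0.02295283,
        0.15823002]), 'tau': array([ 2.52217164e-03, -7.65037465e+01, -4.35295165e+01,  6.52100192e-02,
        3.97985056e-02,  3.32185368e-05]), 'tool_pos': array([0.17503361, 0.67760931, 0.40417836]), 'tcp_rot': array([[-9.68214515e-01,  2.50121103e-01, -2.94041645e-04],
       [ 2.50121269e-01,  9.68214095e-01, -9.04023671e-04],
       [ 5.85798679e-05, -9.48834910e-04, -9.99999548e-01]]), 'force': array([ 0.55789307, -0.96137385, -0.53966937]), 'wrist_torque': array([-0.02757768, -0.00643928,  0.04653339]), 'finger_force': 0.0, 'grip_width': 0.0912957108123336}
```

View pics/scene0.png

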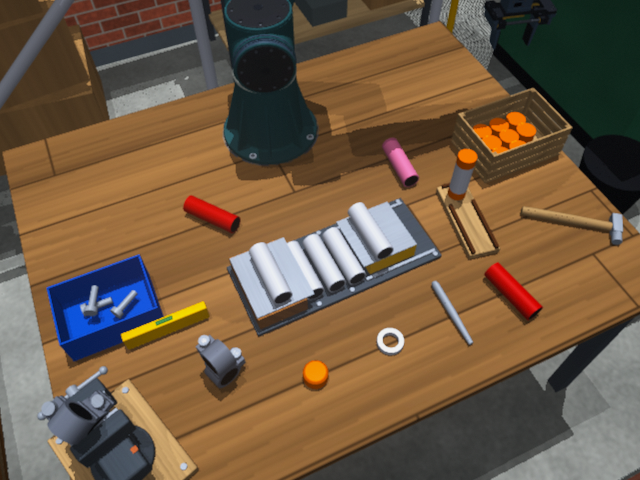

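View pics/top0.png

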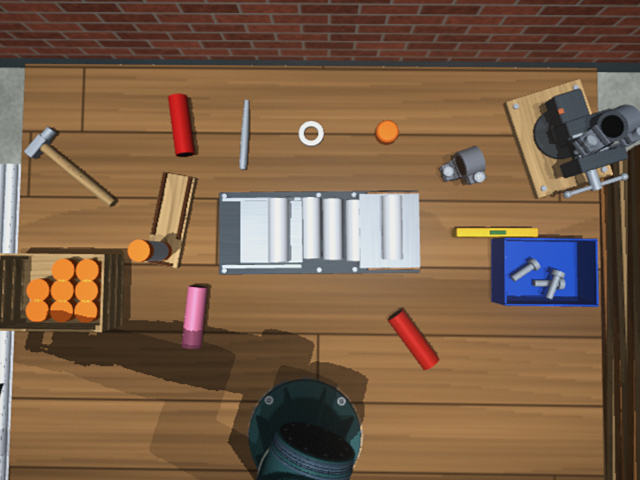

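Scene: rack at the centre (scene ~335,260; top ~320,233), board at the right in top view and chock at the left. The capped tube stands in its trough (scene 463,175; top cap 140,250). Look-alikes: red tubes (top 180,125 and 413,338), pink tube (195,315), orange end cap (387,132), capped bundle in the crate (65,290). The silver tubes with black ends on the rack and the standing capped tube in the trough are the ones wanted. Close crop next.

```bash
python3 - <<'E'
import cv2
im=cv2.imread("pics/top0.png")[165:295,120:430]
im=cv2.resize(im,None,fx=2.55,fy=2.55,interpolation=cv2.INTER_CUBIC);print(im.shape)
cv2.imwrite("pics/topc.png",im)
E
```

```text
(332, 790, 3)
```

View pics/topc.png

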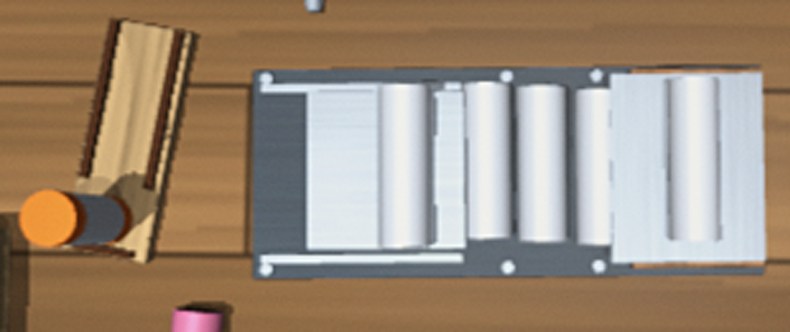

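```bash
cat > h.py <<'E'
import numpy as np
from bench import readout, viewer
def bp(u,v,z,name="top",crop=False):
    c=viewer.calibration(name); f=240/np.tan(np.radians(c['vertical_fov']/2))
    if crop: u,v=120+(u+.5)/2.55-.5,165+(v+.5)/2.55-.5
    R,t=c['R'],c['t']; d=R.T@np.array([(u-c['cx'])/f,(v-c['cy'])/f,1]); o=-R.T@t
    return o+d*(z-o[2])/d[2]
E
python3 - <<'E'
from h import *
P=dict(pl_lt=(252,71,.012),pl_lb=(254,279,.012),
lip_t=(610,73,.064),lip_b=(612,262,.064),bd_rt=(761,74,.064),bd_rb=(766,264,.064),
ch_rb=(465,249,.064),ch_lt=(306,91,.064),ch_lb=(306,248,.064),ch_rt=(464,88,.064),
t2t=(405,84,.1),t2b=(403,246,.1),at=(489,83,.055),ab=(487,238,.055),bt=(541,86,.055),bb=(543,242,.055),ct=(594,90,.05),cb=(594,243,.05),
t1t=(694,76,.1),t1b=(693,240,.1),cap=(48,218,.17),tr_lt=(109,19,.025),tr_rt=(198,34,.02),tr_rb=(149,263,.02),rail1b=(84,176,.03),rail2b=(149,187,.03),rail1t=(116,20,.03),rail2t=(181,30,.03))
for k,v in P.items(): print(k,(bp(*v,crop=True)*1000).round(1))
E
```

```text
pl_lt [610.9 225.6  12. ]
pl_lb [403.  219.4  12. ]
lip_t [ 605.1 -129.3   64. ]
lip_b [ 424.9 -132.4   64. ]
bd_rt [ 605.5 -273.4   64. ]
bd_rb [ 424.5 -278.3   64. ]
ch_rb [435.8   7.3  64. ]
ch_lt [585.2 161.4  64. ]
ch_lb [435.2 158.6  64. ]
ch_rt [589.5  10.1  64. ]
t2t [588.3  63.  100. ]
t2b [438.5  62.7 100. ]
at [595.6 -13.5  55. ]
ab [446.4 -13.2  55. ]
bt [593.2 -63.6  55. ]
bb [443.1 -66.9  55. ]
ct [ 590.4 -115.    50. ]
cb [ 442.6 -116.    50. ]
t1t [ 598.2 -204.4  100. ]
t1b [ 446.7 -204.   100. ]
cap [460.4 363.1 170. ]
tr_lt [659.9 366.2  25. ]
tr_rt [646.4 278.5  20. ]
tr_rb [418.  321.9  20. ]
rail1b [503.1 385.   30. ]
rail2b [492.9 320.6  30. ]
rail1t [658.  357.4  30. ]
rail2t [648.6 292.7  30. ]
```

Request:
move_arm(increments=[{"translation": [0.3,-0.45,0],"turn": [0,0,0.274],"gripper": 0},{"translation": [0.7,-1,0],"turn": [0,0,0.548],"gripper": 0}], grip_force=20)

```text
clock: 0.35
tool_pos: [0.242, 0.5813, 0.4042]
tcp_rot: [[-1.0, -0.027, -0.0], [-0.027, 1.0, -0.001], [0.0, -0.001, -1.0]]
force: [1.6, 0.1, -0.2]
grip_width: 0.0738
finger_force: 0.0
```

Request:
move_arm(increments=[{"translation": [0.4,-0.5,0],"turn": [0,0,0],"gripper": 0},{"translation": [0.8,-1,0],"turn": [0,0,0],"gripper": 0}])

```text
clock: 0.6
tool_pos: [0.3207, 0.4829, 0.4046]
tcp_rot: [[-1.0, -0.022, -0.0], [-0.022, 1.0, -0.0], [0.0, -0.0, -1.0]]
force: [1.0, 0.6, -0.4]
grip_width: 0.0541
finger_force: 0.0
```

Request:
move_arm(increments=[{"translation": [0.4,-0.5,0],"turn": [0,0,0],"gripper": 0},{"translation": [0.8,-1,0],"turn": [0,0,0],"gripper": 0}])

```text
clock: 0.85
tool_pos: [0.3989, 0.3853, 0.4047]
tcp_rot: [[-1.0, -0.021, 0.0], [-0.021, 1.0, -0.0], [-0.0, -0.0, -1.0]]
force: [1.0, 0.9, 0.7]
grip_width: 0.034
finger_force: 0.0
```

Request:
move_arm(increments=[{"translation": [0.4,-0.5,-0.2],"turn": [0,0,0],"gripper": 0},{"translation": [0.8,-1,-0.4],"turn": [0,0,0],"gripper": 0}])

```text
clock: 1.1
tool_pos: [0.4735, 0.2921, 0.3672]
tcp_rot: [[-1.0, -0.021, 0.001], [-0.021, 1.0, 0.0], [-0.001, 0.0, -1.0]]
force: [0.9, -0.1, 0.6]
grip_width: 0.0141
finger_force: 0.0
```

Request:
move_arm(increments=[{"translation": [0.15,-0.35,-0.3],"turn": [0,0,0],"gripper": 0},{"translation": [0.31,-0.7,-0.6],"turn": [0,0,0],"gripper": 0},{"translation": [0.31,-0.7,-0.6],"turn": [0,0,0],"gripper": 0}])

```text
clock: 1.48
tool_pos: [0.5035, 0.2218, 0.3053]
tcp_rot: [[-1.0, -0.018, -0.004], [-0.018, 1.0, -0.002], [0.004, -0.001, -1.0]]
force: [0.4, 0.1, 0.4]
grip_width: 0.0004
finger_force: 0.0
```

Request:
move_arm(increments=[{"translation": [0,0,0],"turn": [0,0,0],"gripper": 0},{"translation": [0,0,0],"turn": [0,0,0],"gripper": 0}])

```text
clock: 1.72
tool_pos: [0.5035, 0.2247, 0.3083]
tcp_rot: [[-1.0, -0.022, 0.001], [-0.022, 1.0, 0.001], [-0.001, 0.001, -1.0]]
force: [-0.2, -0.0, 0.9]
grip_width: 0.0007
finger_force: 0.0
```

```bash
python3 - <<'E'
from h import *
import cv2
s=readout.get_state(); print(s['tool_pos'],s['clock']); im=viewer.capture("wrist"); cv2.imwrite("pics/w1.png",im[:,:,::-1])
np.savez("w1",p=s['tool_pos'],R=s['tcp_rot'])
E
```

```text
[0.50348753 0.22472217 0.30831045] 1.725
```

View pics/w1.png

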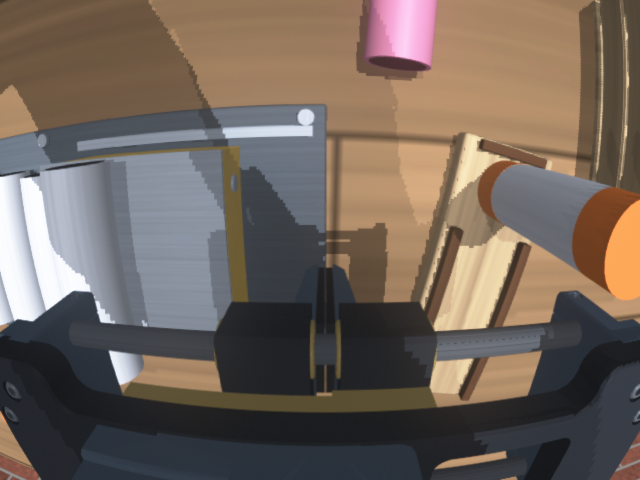

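```bash
cat >> h.py <<'E'
def wp(u,v,z,p,Rt):
    c=viewer.calibration("wrist"); f=240/np.tan(np.radians(c['vertical_fov']/2))
    dx,dy=u-c['cx'],v-c['cy']; r=np.hypot(dx,dy); th=r/f
    d=np.array([np.sin(th)*dx/r,np.sin(th)*dy/r,np.cos(th)]); T=c['tool_from_camera']
    o=p+Rt@T[:3,3]; d=Rt@T[:3,:3]@d; return o+d*(z-o[2])/d[2]
E
python3 - <<'E'
from h import *
d=np.load("w1.npz"); 
for k,a in dict(platecorner=(326,105,.012),plate_mid=(325,260,.012),chk_edge=(223,150,.064),chk_edge2=(229,250,.064),chk_edge3=(233,300,.064),yel=(240,148,.064),yel2=(246,300,.064),troughc=(463,133,.02)).items(): print(k,(wp(*a,d['p'],d['R'])*1000).round(1))
E
```

```text
platecorner [403.5 225.   12. ]
plate_mid [522.9 226.9  12. ]
chk_edge [434.2 162.4  64. ]
chk_edge2 [498.7 163.9  64. ]
chk_edge3 [534.8 164.2  64. ]
yel [433.2 173.2  64. ]
yel2 [534.4 173.4  64. ]
troughc [418.4 327.5  20. ]
```

Request:
move_arm(increments=[{"translation": [0.1,0,-0.38],"turn": [0,0,0],"gripper": 0},{"translation": [0.13,0,-0.76],"turn": [0,0,0],"gripper": 0},{"translation": [0.13,-0.2,-0.76],"turn": [0,0,0],"gripper": 0},{"translation": [0.13,-0.35,-0.76],"turn": [0,0,0],"gripper": 0},{"translation": [0.13,-0.4,-0.76],"turn": [0,0,0],"gripper": 0}])

```text
clock: 2.4
tool_pos: [0.5169, 0.1828, 0.233]
tcp_rot: [[-1.0, -0.02, 0.002], [-0.02, 1.0, 0.001], [-0.002, 0.001, -1.0]]
force: [-0.4, 1.3, -0.4]
grip_width: 0.0001
finger_force: 0.0
```

Request:
move_arm(increments=[{"translation": [0,-0.03,0],"turn": [0,0,0],"gripper": 0},{"translation": [0,-0.06,0],"turn": [0,0,0],"gripper": 0},{"translation": [0,-0.09,0],"turn": [0,0,0],"gripper": 0},{"translation": [0,-0.12,0],"turn": [0,0,0],"gripper": 0}])

```text
clock: 2.9
tool_pos: [0.5165, 0.1718, 0.2315]
tcp_rot: [[-1.0, -0.021, -0.0], [-0.021, 1.0, 0.0], [0.0, 0.0, -1.0]]
force: [-0.2, 0.2, 1.2]
grip_width: 0.0001
finger_force: 0.3
```

Request:
move_arm(increments=[{"translation": [0,-0.03,0],"turn": [0,0,0],"gripper": 0},{"translation": [0,-0.06,0],"turn": [0,0,0],"gripper": 0}])

```text
clock: 3.15
tool_pos: [0.5166, 0.1662, 0.2315]
tcp_rot: [[-1.0, -0.021, 0.0], [-0.021, 1.0, 0.001], [-0.0, 0.001, -1.0]]
force: [-1.0, 8.9, -1.2]
grip_width: 0.0004
finger_force: 4.5
```

Request:
move_arm(increments=[{"translation": [0,-0.03,0],"turn": [0,0,0],"gripper": 0},{"translation": [0,-0.06,0],"turn": [0,0,0],"gripper": 0}])

```text
clock: 3.4
tool_pos: [0.5167, 0.1602, 0.2315]
tcp_rot: [[-1.0, -0.021, 0.001], [-0.021, 1.0, 0.001], [-0.001, 0.001, -1.0]]
force: [-0.5, 8.7, -2.0]
grip_width: 0.0004
finger_force: 4.5
```

Request:
move_arm(increments=[{"translation": [0,-0.03,0],"turn": [0,0,0],"gripper": 0},{"translation": [0,-0.06,0],"turn": [0,0,0],"gripper": 0}])

```text
clock: 3.65
tool_pos: [0.5167, 0.1543, 0.2315]
tcp_rot: [[-1.0, -0.021, 0.001], [-0.021, 1.0, 0.001], [-0.001, 0.001, -1.0]]
force: [0.7, 8.2, -2.0]
grip_width: 0.0004
finger_force: 4.3
```

Request:
move_arm(increments=[{"translation": [0,-0.03,0],"turn": [0,0,0],"gripper": 0},{"translation": [0,-0.06,0],"turn": [0,0,0],"gripper": 0}])

```text
clock: 3.9
tool_pos: [0.5168, 0.1483, 0.2315]
tcp_rot: [[-1.0, -0.021, 0.001], [-0.021, 1.0, 0.001], [-0.001, 0.001, -1.0]]
force: [1.6, 11.1, -3.8]
grip_width: 0.0006
finger_force: 5.4
```

Request:
move_arm(increments=[{"translation": [0,-0.03,0],"turn": [0,0,0],"gripper": 0},{"translation": [0,-0.06,0],"turn": [0,0,0],"gripper": 0}])

```text
clock: 4.15
tool_pos: [0.5169, 0.1423, 0.2315]
tcp_rot: [[-1.0, -0.021, 0.001], [-0.021, 1.0, 0.001], [-0.001, 0.001, -1.0]]
force: [2.3, 8.8, -4.4]
grip_width: 0.0003
finger_force: 4.8
```

Request:
move_arm(increments=[{"translation": [0,-0.02,0],"turn": [0,0,0],"gripper": 0},{"translation": [0,-0.04,0],"turn": [0,0,0],"gripper": 0}])

```text
clock: 4.4
tool_pos: [0.5169, 0.1383, 0.2315]
tcp_rot: [[-1.0, -0.021, 0.001], [-0.021, 1.0, 0.001], [-0.001, 0.001, -1.0]]
force: [2.7, 12.7, -4.7]
grip_width: 0.0004
finger_force: 6.1
```

Request:
move_arm(increments=[{"translation": [0,-0.01,0],"turn": [0,0,0],"gripper": 0},{"translation": [0,-0.02,0],"turn": [0,0,0],"gripper": 0}])

```text
clock: 4.65
tool_pos: [0.5169, 0.1364, 0.2315]
tcp_rot: [[-1.0, -0.021, 0.001], [-0.021, 1.0, 0.001], [-0.002, 0.001, -1.0]]
force: [3.8, 13.3, -3.7]
grip_width: 0.0004
finger_force: 6.1
```

Request:
move_arm(increments=[{"translation": [0,-0.01,0],"turn": [0,0,0],"gripper": 0},{"translation": [0,-0.02,0],"turn": [0,0,0],"gripper": 0}])

```text
clock: 4.9
tool_pos: [0.517, 0.1347, 0.2316]
tcp_rot: [[-1.0, -0.02, 0.002], [-0.02, 1.0, 0.002], [-0.002, 0.002, -1.0]]
force: [0.2, 25.8, -6.7]
grip_width: 0.0002
finger_force: 12.4
```

```bash
python3 - <<'E'
from h import *
import cv2
s=readout.get_state(); print(s['tool_pos'],s['force']); im=viewer.capture("top")[:,:,::-1]
cv2.imwrite("pics/t2.png",cv2.resize(im[180:285,215:425],None,fx=3.8,fy=3.8,interpolation=cv2.INTER_CUBIC))
E
```

```text
[0.51696927 0.13474548 0.23157753] [ 0.24714155 25.82900598 -6.69756627]
```

View pics/t2.png

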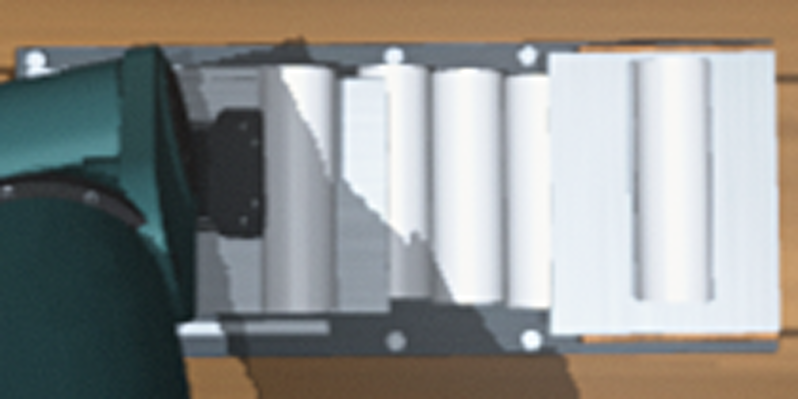

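Request:
move_arm(increments=[{"translation": [0,0.07,0],"turn": [0,0,0],"gripper": 0},{"translation": [0,0.15,0.2],"turn": [0,0,0],"gripper": 0},{"translation": [0,0.15,0.6],"turn": [0,0,0],"gripper": 20},{"translation": [0,0.15,1],"turn": [0,0,0],"gripper": 70}])

```text
clock: 5.45
tool_pos: [0.5163, 0.149, 0.3323]
tcp_rot: [[-1.0, -0.022, -0.001], [-0.022, 1.0, -0.0], [0.001, -0.0, -1.0]]
force: [0.2, -0.0, 0.3]
grip_width: 0.0177
finger_force: 0.0
```

Request:
move_arm(increments=[{"translation": [0,-0.4,0.2],"turn": [0,0,0],"gripper": 70},{"translation": [0,-0.9,0.2],"turn": [0,0,0],"gripper": 70}])

```text
clock: 5.7
tool_pos: [0.5169, 0.0584, 0.3533]
tcp_rot: [[-1.0, -0.023, 0.003], [-0.023, 1.0, 0.0], [-0.003, -0.0, -1.0]]
force: [-0.2, 0.2, 0.6]
grip_width: 0.0379
finger_force: 0.0
```

Request:
move_arm(increments=[{"translation": [0,-0.5,0],"turn": [0,0,0],"gripper": 70},{"translation": [0,-1,0],"turn": [0,0,0],"gripper": 70}])

```text
clock: 5.95
tool_pos: [0.5163, -0.0426, 0.3516]
tcp_rot: [[-1.0, -0.022, 0.0], [-0.022, 1.0, -0.0], [-0.0, -0.0, -1.0]]
force: [0.7, 0.4, -0.2]
grip_width: 0.0572
finger_force: 0.0
```

Request:
move_arm(increments=[{"translation": [0.02,-0.5,0],"turn": [0,0,0],"gripper": 70},{"translation": [0.05,-1,0],"turn": [0,0,0],"gripper": 70},{"translation": [0.05,-1,0],"turn": [0,0,0],"gripper": 70}])

```text
clock: 6.32
tool_pos: [0.5216, -0.1436, 0.3515]
tcp_rot: [[-1.0, -0.018, 0.0], [-0.018, 1.0, -0.0], [-0.0, -0.0, -1.0]]
force: [1.3, 0.4, -0.4]
grip_width: 0.07
finger_force: 0.0
```

Request:
move_arm(increments=[{"translation": [0,-0.35,0],"turn": [0,0,0],"gripper": 75},{"translation": [0,-0.61,0],"turn": [0,0,0],"gripper": 75},{"translation": [0,-0.61,-0.2],"turn": [0,0,0],"gripper": 75},{"translation": [0,-0.61,-0.5],"turn": [0,0,0],"gripper": 75},{"translation": [0,-0.61,-0.8],"turn": [0,0,0],"gripper": 75},{"translation": [0,-0.61,-0.87],"turn": [0,0,0],"gripper": 75},{"translation": [0,-0.61,-0.87],"turn": [0,0,0],"gripper": 58},{"translation": [0,-0.61,-0.87],"turn": [0,0,0],"gripper": 58}])

```text
clock: 7.32
tool_pos: [0.522, -0.2021, 0.2656]
tcp_rot: [[-1.0, -0.021, 0.001], [-0.021, 1.0, -0.001], [-0.001, -0.001, -1.0]]
force: [0.4, -0.1, -0.3]
grip_width: 0.0591
finger_force: 0.0
```

```bash
python3 - <<'E'
from h import *
import cv2
s=readout.get_state(); print(s['tool_pos'],s['force'],s['grip_width']); im=viewer.capture("wrist")[:,:,::-1]
cv2.imwrite("pics/w2.png",im)
np.savez("w2",p=s['tool_pos'],R=s['tcp_rot'])
E
```

```text
[ 0.52197855 -0.20209534  0.2655726 ] [ 0.43259566 -0.05289659 -0.30256903] 0.0590782776633381
```

View pics/w2.png

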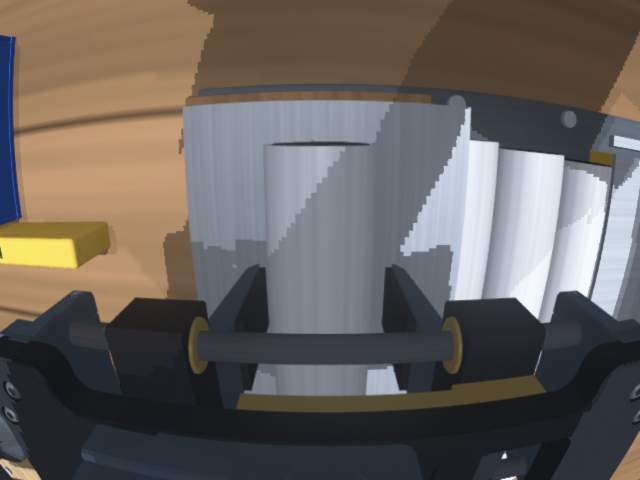

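Request:
move_arm(increments=[{"translation": [0,0.04,-0.02],"turn": [0,0,0],"gripper": 58},{"translation": [0,0.08,-0.03],"turn": [0,0,0],"gripper": 58},{"translation": [0,0.12,-0.03],"turn": [0,0,0],"gripper": 58},{"translation": [0,0.16,-0.03],"turn": [0,0,0],"gripper": 58},{"translation": [0,0.2,-0.03],"turn": [0,0,0],"gripper": 58},{"translation": [-0.01,0.24,-0.03],"turn": [0,0,0],"gripper": 58},{"translation": [-0.01,0.28,-0.03],"turn": [0,0,0],"gripper": 58},{"translation": [-0.01,0.32,-0.03],"turn": [0,0,0],"gripper": 58},{"translation": [-0.01,0.36,-0.03],"turn": [0,0,0],"gripper": 58},{"translation": [-0.01,0.4,-0.03],"turn": [0,0,0],"gripper": 58},{"translation": [-0.01,0.44,-0.03],"turn": [0,0,0],"gripper": 58},{"translation": [-0.01,0.48,-0.03],"turn": [0,0,0],"gripper": 58},{"translation": [-0.01,0.52,-0.03],"turn": [0,0,0],"gripper": 58},{"translation": [-0.01,0.56,-0.03],"turn": [0,0,0],"gripper": 58},{"translation": [-0.01,0.6,-0.03],"turn": [0,0,0],"gripper": 58}])

```text
clock: 9.25
tool_pos: [0.5206, -0.1419, 0.2615]
tcp_rot: [[-1.0, -0.021, 0.0], [-0.021, 1.0, -0.0], [-0.0, -0.0, -1.0]]
force: [-0.6, -1.1, 0.0]
grip_width: 0.0583
finger_force: 0.1
```

Request:
move_arm(increments=[{"translation": [0,0.03,0],"turn": [0,0,0],"gripper": 58},{"translation": [0,0.06,0],"turn": [0,0,0],"gripper": 58},{"translation": [0,0.09,0],"turn": [0,0,0],"gripper": 58},{"translation": [0,0.12,0],"turn": [0,0,0],"gripper": 58},{"translation": [0,0.15,0],"turn": [0,0,0],"gripper": 58},{"translation": [0,0.18,0],"turn": [0,0,0],"gripper": 58},{"translation": [-0.01,0.21,0],"turn": [0,0,0],"gripper": 58},{"translation": [-0.01,0.24,0],"turn": [0,0,0],"gripper": 58},{"translation": [-0.01,0.27,0],"turn": [0,0,0],"gripper": 58},{"translation": [-0.01,0.3,0],"turn": [0,0,0],"gripper": 58},{"translation": [-0.01,0.33,0],"turn": [0,0,0],"gripper": 58},{"translation": [-0.01,0.36,0],"turn": [0,0,0],"gripper": 58},{"translation": [-0.01,0.38,0],"turn": [0,0,0],"gripper": 58},{"translation": [-0.01,0.38,0],"turn": [0,0,0],"gripper": 58},{"translation": [-0.01,0.38,0],"turn": [0,0,0],"gripper": 58}])

```text
clock: 11.12
tool_pos: [0.5196, -0.1042, 0.2615]
tcp_rot: [[-1.0, -0.021, 0.0], [-0.021, 1.0, -0.0], [-0.0, -0.0, -1.0]]
force: [0.6, 0.3, -0.3]
grip_width: 0.0582
finger_force: 0.0
```

```bash
python3 - <<'E'
from h import *
import cv2
s=readout.get_state(); print(s['tool_pos'],s['force'],s['grip_width'],s['finger_force']); im=viewer.capture("wrist")[:,:,::-1]
cv2.imwrite("pics/w3.png",im)
np.savez("w3",p=s['tool_pos'],R=s['tcp_rot'])
E
```

```text
[ 0.51961173 -0.10423297  0.26151149] [ 0.58695029  0.34521488 -0.27383785] 0.05817747255307621 0.0
```

View pics/w3.png

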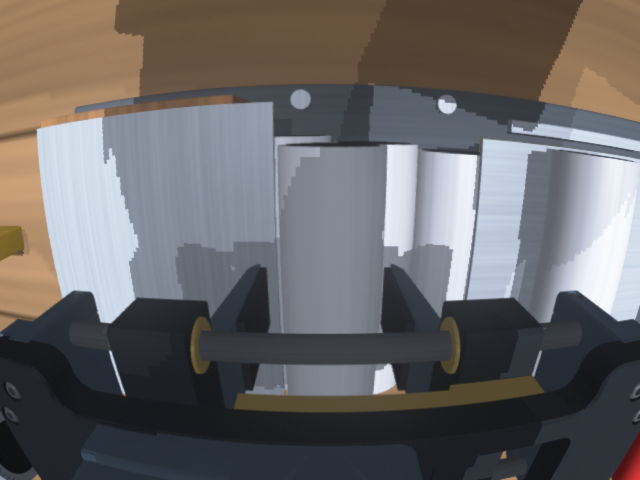

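```bash
python3 - <<'E'
from h import *
d=np.load("w3.npz")
for u in (278,386): print((wp(u,144,.08,d['p'],d['R'])*1000).round(1))
print((bp(215+300/3.8,180+190/3.8,.1)*1000).round(1))
for a in ((551,160,.09),(268,110,.064),(481,145,.064),(332,142,.1)): print((wp(*a,d['p'],d['R'])*1000).round(1))
E
```

```text
[ 444.4 -124.5   80. ]
[443.2 -77.7  80. ]
[512.1  25.5 100. ]
[4.435e+02 3.000e-01 9.000e+01]
[ 428.6 -131.4   64. ]
[440.8 -26.   64. ]
[ 442.6 -101.6  100. ]
```

Request:
move_arm(increments=[{"translation": [0,0,0.3],"turn": [0,0,0],"gripper": 58},{"translation": [0,0,0.8],"turn": [0,0,0],"gripper": 40},{"translation": [0,0.2,0.95],"turn": [0,0,0],"gripper": 0},{"translation": [0,0.6,0.95],"turn": [0,0,0],"gripper": 0},{"translation": [0,1,0.95],"turn": [0,0,0],"gripper": 0}])

```text
clock: 11.8
tool_pos: [0.5192, -0.0028, 0.3563]
tcp_rot: [[-1.0, -0.021, 0.0], [-0.021, 1.0, 0.0], [-0.0, 0.0, -1.0]]
force: [0.9, -0.5, -0.3]
grip_width: 0.0205
finger_force: 0.0
```

Request:
move_arm(increments=[{"translation": [-0.01,0.45,0],"turn": [0,0,0],"gripper": 0},{"translation": [-0.02,0.9,0],"turn": [0,0,0],"gripper": 0},{"translation": [-0.02,0.9,0],"turn": [0,0,0],"gripper": 0}])

```text
clock: 12.18
tool_pos: [0.517, 0.0884, 0.3559]
tcp_rot: [[-1.0, -0.024, -0.001], [-0.024, 1.0, 0.0], [0.001, 0.0, -1.0]]
force: [-0.4, -0.4, -0.2]
grip_width: 0.0006
finger_force: 0.0
```

Request:
move_arm(increments=[{"translation": [-0.03,0,-0.4],"turn": [0,0,0],"gripper": 0},{"translation": [-0.03,0,-0.8],"turn": [0,0,0],"gripper": 0},{"translation": [-0.03,0,-0.93],"turn": [0,0,0],"gripper": 0},{"translation": [-0.03,-0.12,-0.93],"turn": [0,0,0],"gripper": 0},{"translation": [-0.03,-0.2,-0.93],"turn": [0,0,0],"gripper": 0}])

```text
clock: 12.8
tool_pos: [0.5151, 0.0649, 0.2646]
tcp_rot: [[-1.0, -0.021, 0.002], [-0.021, 1.0, 0.0], [-0.002, 0.0, -1.0]]
force: [0.3, 0.1, -1.0]
grip_width: 0.0004
finger_force: 0.0
```

Request:
move_arm(increments=[{"translation": [0,-0.03,0],"turn": [0,0,0],"gripper": 0},{"translation": [0,-0.06,0],"turn": [0,0,0],"gripper": 0},{"translation": [0,-0.09,0],"turn": [0,0,0],"gripper": 0},{"translation": [0,-0.12,0],"turn": [0,0,0],"gripper": 0},{"translation": [0,-0.15,0],"turn": [0,0,0],"gripper": 0},{"translation": [0,-0.18,0],"turn": [0,0,0],"gripper": 0},{"translation": [0,-0.21,0],"turn": [0,0,0],"gripper": 0},{"translation": [0,-0.24,0],"turn": [0,0,0],"gripper": 0},{"translation": [0,-0.27,0],"turn": [0,0,0],"gripper": 0},{"translation": [0,-0.3,0],"turn": [0,0,0],"gripper": 0},{"translation": [0.01,-0.33,0],"turn": [0,0,0],"gripper": 0},{"translation": [0.01,-0.36,0],"turn": [0,0,0],"gripper": 0},{"translation": [0.01,-0.39,0],"turn": [0,0,0],"gripper": 0}])

```text
clock: 14.42
tool_pos: [0.5156, 0.0266, 0.2635]
tcp_rot: [[-1.0, -0.021, 0.0], [-0.021, 1.0, -0.0], [-0.0, -0.0, -1.0]]
force: [1.2, -0.7, 1.2]
grip_width: 0.0003
finger_force: 0.1
```

```bash
python3 - <<'E'
from h import *
import cv2
s=readout.get_state(); print(s['tool_pos'],s['force'],s['finger_force']); im=viewer.capture("wrist")[:,:,::-1]
cv2.imwrite("pics/w4.png",im)
np.savez("w4",p=s['tool_pos'],R=s['tcp_rot'])
E
```

```text
[0.51558747 0.0266181  0.26347052] [ 1.15549998 -0.65592094  1.20581312] 0.11591069865971804
```

View pics/w4.png

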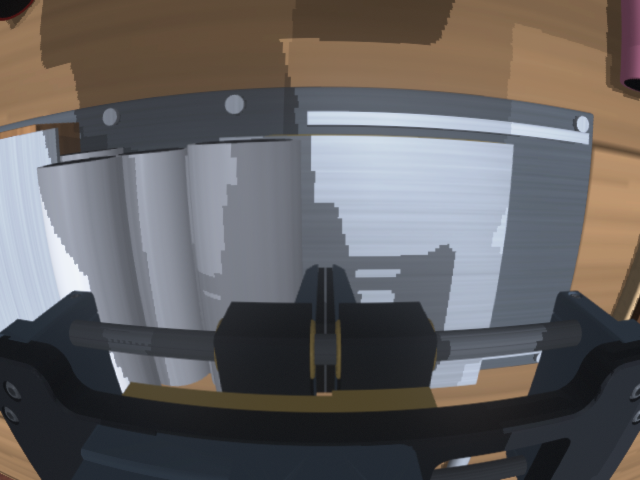

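Tube_2 (190–300, 140) is against the fingers and still on the plate, with tube_1 (40–120) seated. I'll keep rolling slowly.

Request:
move_arm(increments=[{"translation": [0,-0.02,0],"turn": [0,0,0],"gripper": 0},{"translation": [0,-0.04,0],"turn": [0,0,0],"gripper": 0},{"translation": [0,-0.06,0],"turn": [0,0,0],"gripper": 0},{"translation": [0,-0.08,0],"turn": [0,0,0],"gripper": 0},{"translation": [0,-0.1,0],"turn": [0,0,0],"gripper": 0},{"translation": [0,-0.12,0],"turn": [0,0,0],"gripper": 0},{"translation": [0,-0.14,0],"turn": [0,0,0],"gripper": 0},{"translation": [0,-0.16,0],"turn": [0,0,0],"gripper": 0},{"translation": [0,-0.18,0],"turn": [0,0,0],"gripper": 0},{"translation": [0,-0.2,0],"turn": [0,0,0],"gripper": 0},{"translation": [0,-0.22,0],"turn": [0,0,0],"gripper": 0},{"translation": [0,-0.24,0],"turn": [0,0,0],"gripper": 0},{"translation": [0,-0.24,0],"turn": [0,0,0],"gripper": 0},{"translation": [0,-0.24,0],"turn": [0,0,0],"gripper": 0}])

```text
clock: 16.23
tool_pos: [0.5156, 0.0028, 0.2635]
tcp_rot: [[-1.0, -0.021, 0.0], [-0.021, 1.0, 0.0], [-0.0, 0.0, -1.0]]
force: [-0.8, 0.6, 0.1]
grip_width: 0.0003
finger_force: 0.0
```

```bash
python3 - <<'E'
from h import *
import cv2
s=readout.get_state(); print(s['tool_pos'],s['force'],s['finger_force']); im=viewer.capture("wrist")[:,:,::-1]
cv2.imwrite("pics/w5.png",im)
np.savez("w5",p=s['tool_pos'],R=s['tcp_rot'])
E
```

```text
[0.51557384 0.00282466 0.26346943] [-0.7918434   0.59156301  0.08151593] 0.0
```

View pics/w5.png

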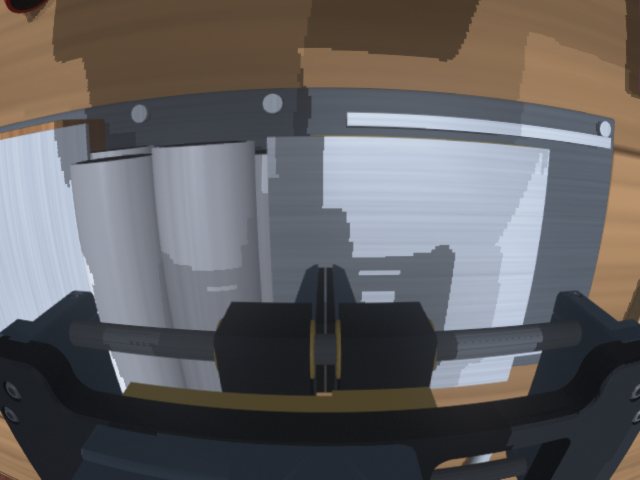

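Both tubes are seated side by side (u 75–155 and 155–255) and the fingers are touching nothing. Next I'll measure the capped tube numerically from the saved images.

```bash
python3 - <<'E'
from h import *
import cv2
def orange(f,x0,x1,y0,y1):
    im=cv2.imread(f); h=cv2.cvtColor(im,cv2.COLOR_BGR2HSV)
    m=cv2.inRange(h,(8,180,150),(18,255,255)); k=np.zeros_like(m); k[y0:y1,x0:x1]=m[y0:y1,x0:x1]; return k
m=orange("pics/top0.png",122,162,235,266)
c=max(cv2.findContours(m,0,2)[0],key=cv2.contourArea); (u,v),r=cv2.minEnclosingCircle(c); print(u,v,r,(bp(u,v,.17)*1000).round(1))
M=cv2.boundingRect(c);print(M,(bp(M[0]+M[2]/2-.5,M[1]+M[3]/2-.5,.17)*1000).round(1))
m=orange("pics/scene0.png",450,485,145,172)
c=max(cv2.findContours(m,0,2)[0],key=cv2.contourArea);M=cv2.boundingRect(c);print(M)
# scene: width centre of column; candidate projection of top centre
for P in ((.4604,.3631,.17),(.4604,.360,.17),(.4604,.366,.17),(.4606,.3595,.02)):
    cc=viewer.calibration("scene");f=240/np.tan(np.radians(cc['vertical_fov']/2));q=cc['R']@np.array(P)+cc['t'];print(P,q[:2]/q[2]*f+[cc['cx'],cc['cy']])
d=np.load("w1.npz")
for a in ((505,200,.1),(463,133,.02)): print((wp(*a,d['p'],d['R'])*1000).round(1))
d=np.load("w5.npz")
for a in ((112,156,.085),(205,143,.085)): print((wp(*a,d['p'],d['R'])*1000).round(1))
E
```

```text
138.1910858154297 250.070068359375 11.229755401611328 [460.7 363.9 170. ]
(127, 240, 23, 21) [460.8 364.3 170. ]
(458, 149, 20, 15)
(0.4604, 0.3631, 0.17) [466.36113276 155.91775631]
(0.4604, 0.36, 0.17) [465.32138502 156.29986441]
(0.4604, 0.366, 0.17) [467.33284879 155.56064992]
(0.4606, 0.3595, 0.02) [454.07621087 193.78831032]
[454.1 325.9 100. ]
[418.4 327.5  20. ]
[442.8 -98.3  85. ]
[439.2 -49.5  85. ]
```

Request:
move_arm(increments=[{"translation": [0,0.05,0.3],"turn": [0,0,0],"gripper": 0},{"translation": [0,0.1,0.7],"turn": [0,0,0],"gripper": 40},{"translation": [0,0.4,1],"turn": [0,0,-0.2],"gripper": 80},{"translation": [-0.1,1,1],"turn": [0,0,-0.398],"gripper": 80},{"translation": [-0.1,1,1],"turn": [0,0,-0.398],"gripper": 80}])

```text
clock: 16.9
tool_pos: [0.5049, 0.1055, 0.3639]
tcp_rot: [[-0.985, 0.175, 0.001], [0.175, 0.985, 0.0], [-0.001, 0.001, -1.0]]
force: [0.2, -0.6, -1.1]
grip_width: 0.0377
finger_force: 0.0
```

Request:
move_arm(increments=[{"translation": [-0.1,0.4,0.2],"turn": [0,0,0],"gripper": 80},{"translation": [-0.15,1,0.45],"turn": [0,0,0],"gripper": 80}])

```text
clock: 17.15
tool_pos: [0.4904, 0.2003, 0.4075]
tcp_rot: [[-0.984, 0.178, -0.001], [0.178, 0.984, -0.001], [0.001, -0.001, -1.0]]
force: [0.8, 0.6, 0.6]
grip_width: 0.0574
finger_force: 0.0
```

Request:
move_arm(increments=[{"translation": [-0.1,0.5,0],"turn": [0,0,0],"gripper": 80},{"translation": [-0.15,1,0],"turn": [0,0,0],"gripper": 80},{"translation": [-0.15,1,0],"turn": [0,0,0],"gripper": 80}])

```text
clock: 17.52
tool_pos: [0.4756, 0.3022, 0.4072]
tcp_rot: [[-0.985, 0.173, -0.0], [0.173, 0.985, 0.0], [0.0, 0.0, -1.0]]
force: [-0.1, -0.3, 0.6]
grip_width: 0.0797
finger_force: 0.0
```

Request:
move_arm(increments=[{"translation": [-0.08,0.3,0],"turn": [0,0,0],"gripper": 80},{"translation": [-0.15,0.6,0],"turn": [0,0,0],"gripper": 80},{"translation": [-0.15,0.6,0],"turn": [0,0,0],"gripper": 80},{"translation": [-0.15,0.6,0],"turn": [0,0,0],"gripper": 80}])

```text
clock: 18.02
tool_pos: [0.4611, 0.3593, 0.4071]
tcp_rot: [[-0.984, 0.177, -0.0], [0.177, 0.984, -0.001], [0.0, -0.001, -1.0]]
force: [0.3, -0.3, 0.8]
grip_width: 0.0801
finger_force: 0.0
```

```bash
python3 - <<'E'
from h import *
import cv2
s=readout.get_state(); im=viewer.capture("wrist")[:,:,::-1]
cv2.imwrite("pics/w6.png",im); p,R=s['tool_pos'],s['tcp_rot']; print(p)
h=cv2.cvtColor(np.ascontiguousarray(im),cv2.COLOR_BGR2HSV); m=cv2.inRange(h,(5,180,120),(20,255,255))
for c in cv2.findContours(m,0,2)[0]:
    if cv2.contourArea(c)>150:
        x,y,w,hh=cv2.boundingRect(c); q=c[:,0,:]
        print((x,y,w,hh),cv2.contourArea(c),*[(wp(*map(float,e),.17,p,R)*1000).round(1) for e in (q[q[:,0].argmin()],q[q[:,0].argmax()],q[q[:,1].argmin()],q[q[:,1].argmax()])])
E
```

```text
[0.46108677 0.35926089 0.4071172 ]
(507, 19, 29, 114) 591.0 [327.  500.7 170. ] [383.5 511.3 170. ] [323.5 506.1 170. ] [397.7 501.5 170. ]
```

Request:
move_arm(increments=[{"translation": [0,0.02,-0.3],"turn": [0,0,0],"gripper": 80},{"translation": [0,0.02,-0.6],"turn": [0,0,0],"gripper": 80},{"translation": [0,0.02,-0.88],"turn": [0,0,0],"gripper": 80},{"translation": [0,0.02,-0.88],"turn": [0,0,0],"gripper": 80}], grip_force=8)

```text
clock: 18.58
tool_pos: [0.4606, 0.3611, 0.3178]
tcp_rot: [[-0.984, 0.178, -0.003], [0.178, 0.984, -0.002], [0.002, -0.003, -1.0]]
force: [0.5, 0.2, -0.3]
grip_width: 0.0801
finger_force: 0.0
```

Request:
move_arm(increments=[{"translation": [0,0,0],"turn": [0,0,0],"gripper": 65},{"translation": [0,0,0],"turn": [0,0,0],"gripper": 55},{"translation": [0,0,0],"turn": [0,0,0],"gripper": 45},{"translation": [0,0,0],"turn": [0,0,0],"gripper": 40},{"translation": [0,0,0],"turn": [0,0,0],"gripper": 40},{"translation": [0,0,0],"turn": [0,0,0],"gripper": 40}])

```text
clock: 19.32
tool_pos: [0.4611, 0.3627, 0.3201]
tcp_rot: [[-0.984, 0.177, 0.001], [0.177, 0.984, 0.001], [-0.001, 0.001, -1.0]]
force: [0.3, 2.0, 6.8]
grip_width: 0.0474
finger_force: 8.0
```

Request:
move_arm(increments=[{"translation": [0.104,-0.019,0.016],"turn": [0,0,0],"gripper": 40},{"translation": [0.209,-0.038,0.023],"turn": [0,0,0],"gripper": 40},{"translation": [0.314,-0.056,0.021],"turn": [0,0,0],"gripper": 40},{"translation": [0.418,-0.075,0.01],"turn": [0,0,0],"gripper": 40},{"translation": [0.522,-0.094,-0.011],"turn": [0,0,0],"gripper": 40},{"translation": [0.622,-0.112,-0.041],"turn": [0,0,0],"gripper": 40},{"translation": [0.72,-0.13,-0.079],"turn": [0,0,0],"gripper": 40},{"translation": [0.814,-0.146,-0.126],"turn": [0,0,0],"gripper": 40},{"translation": [0.904,-0.163,-0.182],"turn": [0,0,0],"gripper": 40},{"translation": [0.989,-0.178,-0.245],"turn": [0,0,0],"gripper": 40}])

```text
clock: 20.58
tool_pos: [0.5604, 0.3444, 0.2946]
tcp_rot: [[-0.984, 0.177, 0.0], [0.177, 0.984, 0.0], [-0.0, 0.0, -1.0]]
force: [2.1, 2.2, 1.7]
grip_width: 0.0494
finger_force: 8.1
```

```bash
python3 - <<'E'
from h import *
import cv2
s=readout.get_state(); im=viewer.capture("scene")[:,:,::-1]
cv2.imwrite("pics/s7.png",im); print(s['tool_pos'],s['force'],s['finger_force'],s['wrist_torque'])
h=cv2.cvtColor(np.ascontiguousarray(im),cv2.COLOR_BGR2HSV); m=cv2.inRange(h,(5,180,120),(20,255,255))
for c in cv2.findContours(m,0,2)[0]:
    if cv2.contourArea(c)>15: print(cv2.boundingRect(c))
cc=viewer.calibration("scene");f=240/np.tan(np.radians(cc['vertical_fov']/2))
g=s['tool_pos']-[0,0,.179]; e=np.array([.984,-.177,0])
for th in (0,30,50,70):
    a=np.radians(th); ax=np.sin(a)*e+np.array([0,0,np.cos(a)])
    print(th,[(q[:2]/q[2]*f+[cc['cx'],cc['cy']]).round() for q in (cc['R']@(g+ax*d)+cc['t'] for d in (.02,-.11))])
E
```

```text
[0.56039708 0.3444129  0.29461535] [2.09313397 2.21818685 1.72891514] 8.05852822959423 [ 0.73375283 -0.48269446 -0.25272692]
(131, 446, 6, 7)
(302, 360, 27, 25)
(473, 192, 18, 18)
(517, 140, 10, 6)
(522, 125, 15, 12)
0 [array([479., 195.]), array([468., 226.])]
30 [array([480., 199.]), array([461., 206.])]
50 [array([481., 201.]), array([459., 192.])]
70 [array([481., 204.]), array([459., 179.])]
```

Request:
move_arm(increments=[{"translation": [0.079,-0.014,-0.07],"turn": [0,0,0],"gripper": 40},{"translation": [0.152,-0.027,-0.147],"turn": [0,0,0],"gripper": 40},{"translation": [0.217,-0.039,-0.23],"turn": [0,0,0],"gripper": 40},{"translation": [0.277,-0.05,-0.319],"turn": [0,0,0],"gripper": 40},{"translation": [0.327,-0.059,-0.413],"turn": [0,0,0],"gripper": 40},{"translation": [0.369,-0.066,-0.51],"turn": [0,0,0],"gripper": 40},{"translation": [0.402,-0.072,-0.611],"turn": [0,0,0],"gripper": 40},{"translation": [0.428,-0.077,-0.67],"turn": [0,0,0],"gripper": 40},{"translation": [0.428,-0.077,-0.69],"turn": [0,0,0],"gripper": 40}])

```text
clock: 21.75
tool_pos: [0.6025, 0.3367, 0.2254]
tcp_rot: [[-0.984, 0.177, -0.0], [0.177, 0.984, -0.0], [0.0, -0.0, -1.0]]
force: [1.3, 0.5, -3.2]
grip_width: 0.0487
finger_force: 7.8
```

Request:
move_arm(increments=[{"translation": [0,0,0],"turn": [0,0,0],"gripper": 55},{"translation": [0,0,0],"turn": [0,0,0],"gripper": 68},{"translation": [0,0,0.1],"turn": [0,0,0],"gripper": 70},{"translation": [-0.2,0.04,0.6],"turn": [0,0,0],"gripper": 70},{"translation": [-0.453,0.081,1],"turn": [0,0,0],"gripper": 70},{"translation": [-0.453,0.081,1],"turn": [0,0,0],"gripper": 70},{"translation": [-0.453,0.081,1],"turn": [0,0,0],"gripper": 70}])

```text
clock: 22.62
tool_pos: [0.5572, 0.3449, 0.3262]
tcp_rot: [[-0.984, 0.177, 0.001], [0.177, 0.984, 0.0], [-0.0, 0.0, -1.0]]
force: [0.2, -0.3, 0.0]
grip_width: 0.07
finger_force: 0.0
```

```bash
python3 - <<'E'
from h import *
import cv2
s=readout.get_state(); p,R=s['tool_pos'],s['tcp_rot']; print(p,s['grip_width'],s['force'])
for n in ("wrist","scene"):
    im=np.ascontiguousarray(viewer.capture(n)[:,:,::-1]); cv2.imwrite(f"pics/{n}8.png",im)
    h=cv2.cvtColor(im,cv2.COLOR_BGR2HSV); m=cv2.inRange(h,(4,170,70),(20,255,255))
    for c in cv2.findContours(m,0,2)[0]:
        if cv2.contourArea(c)>25:
            x,y,w,hh=cv2.boundingRect(c); print(n,(x,y,w,hh))
            if n=="wrist": print([(wp(a,b,.044,p,R)*1000).round(1) for a,b in ((x,y+hh/2),(x+w,y+hh/2),(x+w/2,y),(x+w/2,y+hh))])
cc=viewer.calibration("scene");f=240/np.tan(np.radians(cc['vertical_fov']/2))
e=np.array([.984,-.177,0]);o=np.array([.4607,.361,.044])
print([(q[:2]/q[2]*f+[cc['cx'],cc['cy']]).round() for q in (cc['R']@(o+e*d)+cc['t'] for d in (.023,.098,.173))])
E
```

```text
[0.55717449 0.34490105 0.32622136] 0.06997133173948714 [ 0.16358459 -0.28678419  0.00968658]
wrist (601, 0, 37, 14)
[array([390.9, 619. ,  44. ]), array([384.4, 673.8,  44. ]), array([380.8, 647.4,  44. ]), array([395.1, 642.6,  44. ])]
wrist (556, 0, 35, 53)
[array([413. , 560.2,  44. ]), array([410.6, 600.6,  44. ]), array([387.6, 586.5,  44. ]), array([435.2, 573.9,  44. ])]
wrist (507, 0, 7, 22)
[array([401.3, 515.2,  44. ]), array([401.2, 521.6,  44. ]), array([391.8, 520.8,  44. ]), array([410.5, 516.1,  44. ])]
scene (302, 360, 27, 30)
scene (469, 225, 22, 19)
scene (454, 189, 8, 12)
scene (517, 123, 20, 22)
[array([459., 194.]), array([470., 216.]), array([482., 239.])]
```

Request:
move_arm(increments=[{"translation": [0,0,-0.4],"turn": [0,0,0],"gripper": 70},{"translation": [0,0,-0.8],"turn": [0,0,0],"gripper": 70},{"translation": [0,0,-1],"turn": [0,0,0],"gripper": 70},{"translation": [0,0,-1],"turn": [0,0,0],"gripper": 60},{"translation": [0,0,-1],"turn": [0,0,0],"gripper": 50},{"translation": [0,0,-1],"turn": [0,0,0],"gripper": 40},{"translation": [0,0,-1],"turn": [0,0,0],"gripper": 40},{"translation": [0,0,-1],"turn": [0,0,0],"gripper": 40}], grip_force=25)

```text
clock: 23.72
tool_pos: [0.5577, 0.3452, 0.2272]
tcp_rot: [[-0.984, 0.177, 0.002], [0.177, 0.984, 0.001], [-0.002, 0.001, -1.0]]
force: [-0.6, -0.3, 7.4]
grip_width: 0.0484
finger_force: 24.3
```

Request:
move_arm(increments=[{"translation": [0,0,0.1],"turn": [0,0,0],"gripper": 40},{"translation": [0,0,0.3],"turn": [0,0,0],"gripper": 40},{"translation": [0,0,0.6],"turn": [0,0,0],"gripper": 40},{"translation": [0,0,0.9],"turn": [0,0,0],"gripper": 40},{"translation": [0,0,1],"turn": [0,0,0],"gripper": 40},{"translation": [0,0,1],"turn": [0,0,0],"gripper": 40}])

```text
clock: 24.48
tool_pos: [0.5571, 0.3449, 0.3265]
tcp_rot: [[-0.984, 0.177, 0.001], [0.177, 0.984, 0.0], [-0.001, 0.001, -1.0]]
force: [-0.2, -0.3, -6.7]
grip_width: 0.0485
finger_force: 24.3
```

Request:
move_arm(increments=[{"translation": [-0.05,-0.3,0.2],"turn": [0,0,0.1],"gripper": 40},{"translation": [-0.07,-0.65,0.35],"turn": [0,0,0.25],"gripper": 40},{"translation": [-0.1,-1,0.35],"turn": [0,0,0.398],"gripper": 40}])

```text
clock: 24.85
tool_pos: [0.5469, 0.244, 0.3607]
tcp_rot: [[-1.0, -0.024, -0.0], [-0.024, 1.0, -0.0], [0.0, -0.0, -1.0]]
force: [0.9, -0.3, -6.7]
grip_width: 0.0476
finger_force: 24.6
```

Request:
move_arm(increments=[{"translation": [-0.05,-0.35,0],"turn": [0,0,0],"gripper": 40},{"translation": [-0.08,-0.7,0],"turn": [0,0,0],"gripper": 40},{"translation": [-0.1,-1,0],"turn": [0,0,0],"gripper": 40}])

```text
clock: 25.22
tool_pos: [0.5365, 0.1436, 0.3596]
tcp_rot: [[-1.0, -0.021, -0.002], [-0.021, 1.0, -0.001], [0.002, -0.0, -1.0]]
force: [0.2, 0.2, -5.6]
grip_width: 0.048
finger_force: 24.6
```

Request:
move_arm(increments=[{"translation": [-0.05,-0.35,0],"turn": [0,0,0],"gripper": 40},{"translation": [-0.08,-0.7,0],"turn": [0,0,0],"gripper": 40},{"translation": [-0.1,-1,0],"turn": [0,0,0],"gripper": 40}])

```text
clock: 25.6
tool_pos: [0.5265, 0.0438, 0.3597]
tcp_rot: [[-1.0, -0.021, -0.002], [-0.021, 1.0, -0.0], [0.002, -0.0, -1.0]]
force: [0.7, 0.2, -5.6]
grip_width: 0.0478
finger_force: 24.6
```

Request:
move_arm(increments=[{"translation": [-0.05,-0.35,0],"turn": [0,0,0],"gripper": 40},{"translation": [-0.08,-0.7,0],"turn": [0,0,0],"gripper": 40},{"translation": [-0.1,-1,0],"turn": [0,0,0],"gripper": 40},{"translation": [-0.1,-1,0],"turn": [0,0,0],"gripper": 40},{"translation": [-0.1,-1,0],"turn": [0,0,0],"gripper": 40}])

```text
clock: 26.22
tool_pos: [0.5169, -0.0548, 0.3601]
tcp_rot: [[-1.0, -0.021, -0.001], [-0.021, 1.0, 0.0], [0.001, 0.0, -1.0]]
force: [-0.3, -0.2, -5.7]
grip_width: 0.0478
finger_force: 24.7
```

```bash
python3 - <<'E'
from h import *
import cv2
s=readout.get_state(); p,R=s['tool_pos'],s['tcp_rot']; print(p,s['grip_width'],s['force'],s['wrist_torque'])
for n in ("scene","top"):
    im=np.ascontiguousarray(viewer.capture(n)[:,:,::-1]); cv2.imwrite(f"pics/{n}9.png",im)
    h=cv2.cvtColor(im,cv2.COLOR_BGR2HSV); m=cv2.inRange(h,(4,170,60),(20,255,255))
    for c in cv2.findContours(m,0,2)[0]:
        if cv2.contourArea(c)>15:
            x,y,w,hh=cv2.boundingRect(c); print(n,(x,y,w,hh))
    cc=viewer.calibration(n);f=240/np.tan(np.radians(cc['vertical_fov']/2))
    o=p-[0,0,.183]
    print([(q[:2]/q[2]*f+[cc['cx'],cc['cy']]).round(1) for q in (cc['R']@(o-R[:,0]*d)+cc['t'] for d in (-.075,.055,.075))])
E
```

```text
[ 0.51688782 -0.05480802  0.36013734] 0.04777309766155382 [-0.32729924 -0.21035616 -5.650056  ] [ 0.05939071 -0.03616737 -0.00655563]
scene (131, 446, 7, 7)
scene (302, 360, 27, 30)
scene (484, 262, 59, 47)
scene (326, 235, 23, 22)
scene (450, 205, 25, 48)
scene (472, 200, 27, 47)
scene (183, 195, 51, 35)
scene (442, 181, 20, 6)
scene (472, 111, 65, 43)
[array([312.2, 203.9]), array([337., 245.]), array([341. , 251.7])]
top (25, 259, 76, 64)
top (375, 120, 24, 25)
[array([328.7, 260.6]), array([328. , 201.2]), array([327.9, 192.2])]
```

Request:
move_arm(increments=[{"translation": [0.03,-0.15,0],"turn": [0,0,0],"gripper": 40},{"translation": [0.05,-0.24,-0.1],"turn": [0,0,0],"gripper": 40},{"translation": [0.05,-0.24,-0.3],"turn": [0,0,0],"gripper": 40},{"translation": [0.05,-0.24,-0.46],"turn": [0,0,0],"gripper": 40},{"translation": [0.05,-0.24,-0.5],"turn": [0,0,0],"gripper": 40},{"translation": [0.05,-0.24,-0.5],"turn": [0,0,0],"gripper": 40}])

```text
clock: 27.08
tool_pos: [0.5223, -0.0791, 0.3108]
tcp_rot: [[-1.0, -0.021, -0.0], [-0.021, 1.0, 0.0], [0.0, 0.0, -1.0]]
force: [-0.8, 0.1, -6.4]
grip_width: 0.0482
finger_force: 24.7
```

Request:
move_arm(increments=[{"translation": [0,0,-0.02],"turn": [0,0,0],"gripper": 40},{"translation": [0,0,-0.04],"turn": [0,0,0],"gripper": 40},{"translation": [0,0,-0.04],"turn": [0,0,0],"gripper": 40}])

```text
clock: 27.45
tool_pos: [0.5222, -0.079, 0.307]
tcp_rot: [[-1.0, -0.021, 0.0], [-0.021, 1.0, -0.0], [-0.0, -0.0, -1.0]]
force: [0.4, 0.2, -5.5]
grip_width: 0.0478
finger_force: 24.7
```

Request:
move_arm(increments=[{"translation": [0,0,-0.01],"turn": [0,0,0],"gripper": 40},{"translation": [0,0,-0.02],"turn": [0,0,0],"gripper": 40},{"translation": [0,0,-0.02],"turn": [0,0,0],"gripper": 40}])

```text
clock: 27.82
tool_pos: [0.5221, -0.0791, 0.3049]
tcp_rot: [[-1.0, -0.021, -0.0], [-0.021, 1.0, 0.0], [0.0, 0.0, -1.0]]
force: [-0.0, -0.0, -5.5]
grip_width: 0.0478
finger_force: 24.7
```

Request:
move_arm(increments=[{"translation": [0,0,-0.01],"turn": [0,0,0],"gripper": 40},{"translation": [0,0,-0.015],"turn": [0,0,0],"gripper": 40},{"translation": [0,0,-0.015],"turn": [0,0,0],"gripper": 40}])

```text
clock: 28.2
tool_pos: [0.5222, -0.079, 0.3034]
tcp_rot: [[-1.0, -0.021, -0.0], [-0.021, 1.0, 0.0], [0.0, 0.0, -1.0]]
force: [0.9, 0.6, -5.6]
grip_width: 0.0478
finger_force: 24.7
```

Request:
move_arm(increments=[{"translation": [0,0,-0.005],"turn": [0,0,0],"gripper": 40},{"translation": [0,0,-0.01],"turn": [0,0,0],"gripper": 40},{"translation": [0,0,-0.01],"turn": [0,0,0],"gripper": 40}])

```text
clock: 28.58
tool_pos: [0.5224, -0.079, 0.3032]
tcp_rot: [[-1.0, -0.021, 0.0], [-0.021, 1.0, 0.0], [-0.0, 0.0, -1.0]]
force: [-4.0, 3.6, 9.9]
grip_width: 0.0478
finger_force: 24.7
```

Request:
move_arm(increments=[{"translation": [0,0,0.006],"turn": [0,0,0],"gripper": 40},{"translation": [0,0.01,0.006],"turn": [0,0,0],"gripper": 40},{"translation": [0,0.01,0.0],"turn": [0,0,0],"gripper": 40},{"translation": [0,0.01,0.0],"turn": [0,0,0],"gripper": 40}])

```text
clock: 29.08
tool_pos: [0.5224, -0.0781, 0.3028]
tcp_rot: [[-1.0, -0.021, 0.0], [-0.021, 1.0, -0.0], [-0.0, -0.0, -1.0]]
force: [-2.7, 0.1, 6.5]
grip_width: 0.0475
finger_force: 24.7
```

Request:
move_arm(increments=[{"translation": [0,0,0.005],"turn": [0,0,0],"gripper": 46},{"translation": [0,0,0.005],"turn": [0,0,0],"gripper": 49},{"translation": [0,0,0.005],"turn": [0,0,0],"gripper": 52},{"translation": [0,0,0.005],"turn": [0,0,0],"gripper": 56},{"translation": [0,0,0.005],"turn": [0,0,0],"gripper": 62},{"translation": [0,0,0.005],"turn": [0,0,0],"gripper": 70},{"translation": [0,0,0.005],"turn": [0,0,0],"gripper": 70},{"translation": [0,0,0.1],"turn": [0,0,0],"gripper": 70},{"translation": [0,0,0.3],"turn": [0,0,0],"gripper": 70},{"translation": [0,0,0.6],"turn": [0,0,0],"gripper": 70},{"translation": [0,0,1],"turn": [0,0,0],"gripper": 70}], grip_force=5)

```text
clock: 30.45
tool_pos: [0.5219, -0.078, 0.4035]
tcp_rot: [[-1.0, -0.021, -0.001], [-0.021, 1.0, 0.0], [0.001, 0.0, -1.0]]
force: [1.3, 0.1, 0.0]
grip_width: 0.0695
finger_force: 0.0
```

Request:
move_arm(increments=[{"translation": [0,0.4,0.1],"turn": [0,0,0],"gripper": 70},{"translation": [0,0.9,0.2],"turn": [0,0,0],"gripper": 70}])

```text
clock: 30.7
tool_pos: [0.5221, 0.0125, 0.424]
tcp_rot: [[-1.0, -0.019, 0.002], [-0.019, 1.0, -0.0], [-0.002, -0.0, -1.0]]
force: [0.2, -0.1, -0.3]
grip_width: 0.07
finger_force: 0.0
```

Request:
move_arm(increments=[{"translation": [-0.2,0.5,0],"turn": [0,0,0],"gripper": 70},{"translation": [-0.4,1,0],"turn": [0,0,0],"gripper": 70}])

```text
clock: 30.95
tool_pos: [0.4814, 0.1134, 0.4233]
tcp_rot: [[-1.0, -0.021, 0.001], [-0.021, 1.0, 0.0], [-0.001, 0.0, -1.0]]
force: [0.3, 0.6, -0.4]
grip_width: 0.0699
finger_force: 0.0
```

Request:
move_arm(increments=[{"translation": [-0.2,0.5,0],"turn": [0,0,0],"gripper": 70},{"translation": [-0.4,1,0],"turn": [0,0,0],"gripper": 70},{"translation": [-0.4,1,0],"turn": [0,0,0],"gripper": 70}])

```text
clock: 31.32
tool_pos: [0.4409, 0.2143, 0.4231]
tcp_rot: [[-1.0, -0.025, 0.0], [-0.025, 1.0, 0.0], [-0.0, 0.0, -1.0]]
force: [-0.7, -0.1, -0.2]
grip_width: 0.0703
finger_force: 0.0
```

```bash
python3 - <<'E'
from h import *
import cv2
s=readout.get_state(); print(s['tool_pos'],s['force'])
a=viewer.capture("scene")[:,:,::-1][180:340,215:445]; b=viewer.capture("top")[:,:,::-1][180:285,205:435]
a=cv2.resize(a,(600,417),interpolation=cv2.INTER_CUBIC); b=cv2.resize(b[:, :],(400,183),interpolation=cv2.INTER_CUBIC)
o=np.zeros((600,600,3),np.uint8); o[:417]=a; o[417:,:400]=b; cv2.imwrite("pics/fin.png",o)
E
```

```text
[0.44091872 0.21429217 0.42310987] [-0.70031817 -0.050795   -0.24804417]
```

View pics/fin.png

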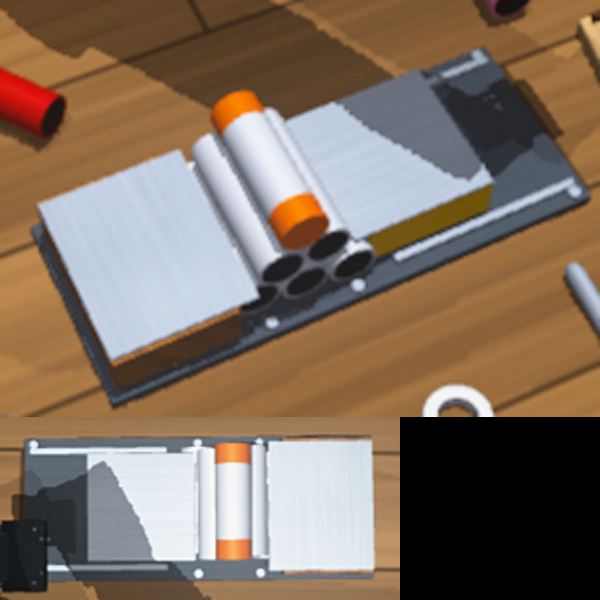

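The pyramid stands: the capped tube (scene crop 240–300, 90–250) rests on the two tubes over the packed row, ends in line, and the arm is clear.

```bash
python3 -c "
from bench import close_job; print(close_job())"
```

```text
the job is handed in; nothing more can be done
None
```

Job handed in at about 31 s: chock pushed home at about 26 N with the row packed tight, both plain tubes rolled into their gaps, and the capped tube laid on top; the last picture showed the pyramid standing by itself in line with the row and the arm clear.

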